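# Build up the small test-sieve stack

### The job

Build up the sieve stack on the round black stand, one part at a time from the bottom: the plain metal pan first, then the blue fine sieve, then the orange coarse sieve, and last the lid with the black knob. Set each part down, without dropping it, so that its foot is fully nested and level in the rim below, and let go. Leave the tape, vial, brass fitting, metal block and white knob where they are.

Things in the scene. Friction and masses are not known exactly. Their poses are not given: they have to be found in the camera images.
- stand: Round black stand, fixed: base 80 mm diameter, 8 mm high, with a raised collar of 66 mm outside and 55 mm inside diameter whose top is 19 mm above the bench. Origin: centre of the underside, on the bench; z up. The pan's foot goes into the collar and its shoulder rests on the collar's top: the pan's origin is then 12 mm above the stand's.
- pan: Receiving pan, plain bare metal (silver-grey) with a closed plain floor, no mesh: 60 mm diameter, 25 mm high, 50 to 95 g, loose. Origin: centre of the underside; z up. Tapered foot 7 mm high (42 mm diameter at the bottom, 48 above), then a straight frame at height 7 to 25 mm, to be gripped across; mouth 54 mm inside diameter, 16 mm deep. Its shoulder, 7 mm above the origin, rests on the rim below.
- fine_sieve: Fine sieve, blue frame, close-woven wire mesh floor (2.6 mm pitch): 60 mm diameter, 25 mm high, 50 to 95 g, loose. Origin: centre of the underside; z up. Tapered foot 7 mm high (42 mm diameter at the bottom, 48 above), then a straight frame at height 7 to 25 mm, to be gripped across; mouth 54 mm inside diameter, 16 mm deep. Its shoulder, 7 mm above the origin, rests on the rim below. Nested in the pan its origin is 18 mm above the pan's.
- coarse_sieve: Coarse sieve, orange frame, wide wire mesh floor (7.5 mm pitch): 60 mm diameter, 25 mm high, 50 to 95 g, loose. Origin: centre of the underside; z up. Tapered foot 7 mm high (42 mm diameter at the bottom, 48 above), then a straight frame at height 7 to 25 mm, to be gripped across; mouth 54 mm inside diameter, 16 mm deep. Its shoulder, 7 mm above the origin, rests on the rim below. Nested in the fine sieve its origin is 18 mm above the fine sieve's.
- lid: Lid: bare metal disc with a black cylindrical knob on top, 30 mm high in all, 45 to 81 g, loose. Origin: centre of the underside; z up. Same tapered foot as the sieves (height 0 to 7 mm), disc 60 mm diameter at 7 to 12 mm, knob 22 mm diameter at 12 to 30 mm, to be gripped. Nested in the coarse sieve, its origin is 18 mm above the coarse sieve's.
- tape_roll: Bystander: beige roll of tape lying flat, 68 mm diameter, 19 mm high, loose. Origin: centre of the underside.
- vial_b: Bystander: clear vial with a red cap, upright, 22 mm diameter, 45 mm high, loose. Origin: centre of the underside.
- brass_coupling: Bystander: small stepped brass fitting, upright, 22 mm diameter, 25 mm high, loose. Origin: centre of the underside.
- fixture_block_a: Bystander: small light metal block, 25 mm (its x) by 40 mm (its y), 21 mm high, loose. Origin: centre of the underside.
- thumb_nut: Bystander: small white round knob, 26 mm diameter, 17 mm high, loose. Origin: centre of the underside.

How it is judged:
By the outcome, as a careful person would: the job done as asked, in the order asked, and still so for the second after the job is handed in, with the robot touching nothing.
It also fails if it takes over 120 s, if anything falls off the work surface, if the arm or the gripper's body presses on something with over 40 N, if the wrist force passes 120 N, or if a joint passes its speed limit or range.

### The arm

A 6-joint arm with a two-finger parallel gripper is mounted at the origin on a cart in front of the work surface, level with it; the furniture and walls round the work are solid. World frame = base frame: x ahead of the robot, y to its left, z up, the work surface at z = 0. Lengths are in m, angles in rad, forces in N, time in s.
With the tool pointing down it reaches from about 0.35 to 0.975 m from the base axis. Payload 4.9 kg.
Tool frame: the origin (TCP) lies midway between the tips of the shut fingers; the grasp point (between the pads) lies manip.grip_depth behind it (manip.grip_depth is the distance from the TCP to the grasp point, in m); z points along the fingers, x is the direction in which the jaws open and shut, and the axes are right-handed (so a half turn about z gives the same grasp; the last joint's range is limited). The gripper opens to 85 mm and grips with 20 to 120 N. Pads are 22 mm wide; open, the fingers measure 114 mm over their backs; the gripper's body (76 mm by 85 mm) begins 54 mm behind the grasp point. The pads swing forward as they close: fully open they stand 13 mm farther back than shut.
Start: joints at [1.075, 0.053, 1.613, -0, 1.476, -0.119], TCP at [0.23, 0.581, 0.231] pointing down, gripper open.
Joint ranges: [-3.01, 3.01], [-1.01, 2.22], [0.06, 2.58], [-1.02, 4.17], [0.09, 2.62], [-3.14, 3.14]. Speed limits (rad/s): [2.57, 2.57, 3.14, 3.14, 3.14, 3.14].

### API

Orientations are given as a unit quaternion [w, x, y, z].
In Python, from plant import state, grab_frame, ticket, manip gives the robot as it stands.
- The arm moves only by the tool carry_out, never from a script. Its argument "moves" is a list that holds one entry, the list of rows, each a list of 7 numbers: the turn, a rotation vector about the tool's x, y, z each as a share of 5 degrees, from -1 to 1, then the shift along the tool's x, y, z each as a share of 0.04 m, from -1 to 1, then the gripper command: -1 is shut, 1 is fully open, values between are in proportion. A call has 1 to 8 rows; each row shifts and turns the commanded pose from where the row before left it, along the tool's axes as they then stand; what a row does not reach is not made up. A row lasts 1/12 s, in which the tool goes at most 41.7 mm and 7.16 degrees, less where a joint would pass 70% of its speed; a pose out of reach is approached as far as the arm can. A call with a number of a shift or a turn outside -1 to 1 is refused whole. A call with a gripper value outside its range is refused whole. The fingers move at their own pace and stop on an object; the grip force is fixed at half the most. Time passes only in rows, so rows that do not move let the fingers close. It gives the time, the measured TCP pose, the force and the opening at its end, in the units of the state.
- state(): the state, without advancing time (a new reading comes with each control period).
- grab_frame(name): name is "scene" or "top"; returns a dict with "frame" (480x640x3 uint8, red, green, blue), "z_map" (480x640 float32, m along the optical axis (not along the pixel's ray), 0 where there is no reading), "K" (3x3 intrinsics, pixels), "world_from_camera" (4x4, takes a point from camera to world coordinates). Camera axes: x right, y down, z forward; pixel columns grow to the right and rows downward; lengths in m; the calibration is good to about 2 mm. A picture is of the moment at which its call begins.
- ticket.job_done(): hands the job in, once; it reports no verdict.
The state is a dict: "time": time; "joint_pos": joint angles; "joint_vel": joint speeds; "joint_efforts": joint torques, N m; "tool_pos": TCP position; "tool_rot": TCP orientation; "contact_force": force on the tool from outside, world axes, zero at the start; "ft_torque": the same for the moment, N m; "gripper_width": opening from 0.0 (shut) to 1.0 (fully open).
Only numpy, scipy, OpenCV 4.12 (cv2) and the standard library are available. Lean on these libraries where they do the work, as an engineer would, in place of code of your own. Each camera call takes 0.05 s, during which the arm holds its last target.

## Working session

There is one attempt and no reset: what is moved stays moved. The work goes in short steps, Python scripts to look and compute and a tool call to move; the robot and the scene stay as the last step left them, time stands still between calls to the robot, and variables do not carry over. Pictures are saved under pics/ and viewed, and the job is handed in when it is done.

Besides the shell and the picture viewer there is one more tool, called after ">>>" as name([rows], argument=value, ...), one row to a line, values as JSON. carry_out: Moves the arm, as the interface text tells. Shift numbers are shares of 0.04 m and turn numbers shares of 5 degrees, none past 1 either way. Its arguments: {"type":"object","properties":{"moves":{"type":"array"}},"required":["moves"]}

```bash
mkdir -p pics; ls; python3 - <<'E'
from plant import state, grab_frame, ticket, manip
import cv2,numpy as np
print(state()); print([ (k,getattr(manip,k)) for k in dir(manip) if k[0]!='_'])
for n in("scene","top"):
    f=grab_frame(n); cv2.imwrite(f"pics/{n}0.png",f["frame"][:,:,::-1]); np.savez(f"pics/{n}0.npz",**f)
    print(f["K"],f["world_from_camera"])
E
```

```text
pics
{'time': 0.0, 'joint_pos': array([ 1.07499651e+00,  5.33447854e-02,  1.61425494e+00, -3.00462946e-05,
        1.47598580e+00, -1.19012514e-01]), 'joint_vel': array([ 7.78275632e-04,  1.65680689e-03, -8.02463245e-05,  1.00904136e-03,
       -2.15829168e-03,  1.05544390e-05]), 'joint_efforts': array([ 3.37196516e-04, -3.93702078e+01, -3.70169020e+01, -1.85159447e-04,
        7.23552250e-03,  2.66456126e-06]), 'tool_pos': array([0.22968512, 0.58061703, 0.23009382]), 'tool_rot': array([ 4.71636661e-04,  8.27022071e-01,  5.62168570e-01, -8.77878371e-04]), 'contact_force': array([0.5510064 , 0.08576175, 0.41557265]), 'ft_torque': array([-0.00384933,  0.01449288, -0.00625004]), 'gripper_width': 0.9995423669890443}
[('IKError', <class 'plant.IKError'>), ('grip_depth', 0.0187)]
[[552.80435127   0.         314.31061261]
 [  0.         552.80435127 240.27467229]
 [  0.           0.           1.        ]] [[ 0.75632616 -0.35451825  0.54980683 -0.03990865]
 [-0.6541857  -0.40544418  0.63847951 -0.56422617]
 [-0.00343666 -0.84257453 -0.53856881  0.48596616]
 [ 0.          0.          0.          1.        ]]
[[440.94478702   0.         316.57206534]
 [  0.         440.94478702 241.56303826]
 [  0.           0.           1.        ]] [[ 0.02067112 -0.99570592  0.09023535  0.34981192]
 [-0.99965253 -0.02206054 -0.01442754 -0.02371073]
 [ 0.01635623 -0.08990576 -0.99581596  0.86704206]
 [ 0.          0.          0.          1.        ]]
```

View pics/scene0.png

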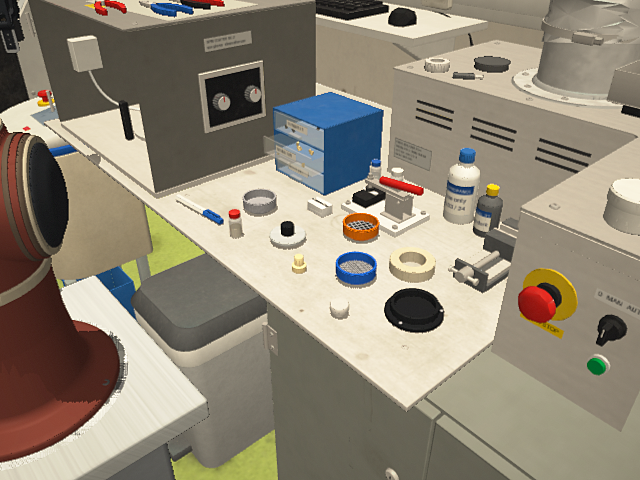

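View pics/top0.png

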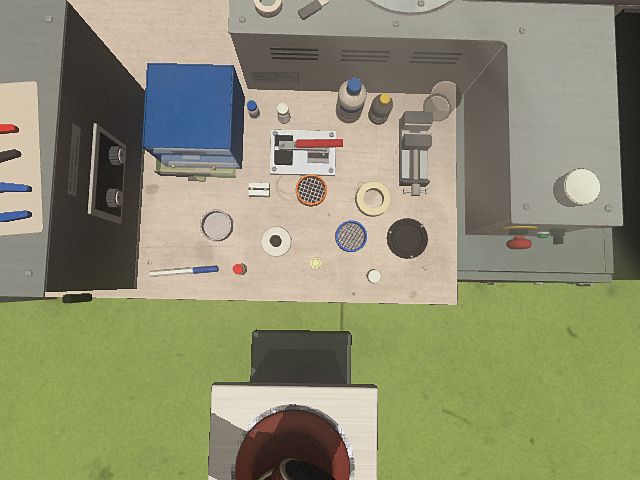

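The top view shows the pan at (217,225), lid (276,241), coarse sieve (311,191), fine sieve (351,236) and stand (407,238). The bystanders lie between them: tape (373,198), brass (316,263), block (259,189), vial (238,269), nut (374,276).

```bash
cat > h.py <<'E'
import numpy as np,cv2
def cloud(f):
    z=f["z_map"].astype(float);K=f["K"];v,u=np.mgrid[:480,:640]
    P=np.stack([(u-K[0,2])/K[0,0]*z,(v-K[1,2])/K[1,1]*z,z],-1)
    W=f["world_from_camera"]; return P@W[:3,:3].T+W[:3,3]
def circ(p):
    A=np.c_[2*p,np.ones(len(p))];s=np.linalg.lstsq(A,(p**2).sum(1),rcond=None)[0]
    return s[0],s[1],np.sqrt(s[2]+s[0]**2+s[1]**2)
def proj(f,P):
    W=f["world_from_camera"];c=(np.asarray(P)-W[:3,3])@W[:3,:3];c=c@f["K"].T;return c[...,:2]/c[...,2:]
E
python3 - <<'E'
from h import *
ap={'pan':(217,225,.025),'lid':(276,241,.012),'coarse':(311,191,.025),'fine':(351,236,.025),'stand':(407,238,.019),'tape':(373,198,.019),'brass':(316,263,.025),'block':(259,189,.021),'vial':(238,269,.045),'nut':(374,276,.017)}
T=np.load('pics/top0.npz');S=np.load('pics/scene0.npz')
CT,CS=cloud(T),cloud(S)
print('bench z',[C[200:215,240:250,2].mean() for C in (CT,)])
for n,(u,v,h) in ap.items():
    c=CT[v,u,:2]
    out=[]
    for nm,C in(('T',CT),('S',CS)):
        m=(np.hypot(C[...,0]-c[0],C[...,1]-c[1])<.045)&(abs(C[...,2]-h)<.004)
        p=C[m]
        if len(p)<8: out.append((nm,len(p)));continue
        (cx,cy),r=cv2.minEnclosingCircle(p[:,:2].astype(np.float32))
        out.append((nm,len(p),round(cx,4),round(cy,4),round(r,4),'z',round(np.median(p[:,2]),4)))
    print(n,out)
E
```

```text
bench z [np.float64(0.007289942529435202)]
pan [('T', 174, 0.4545, 0.1585, 0.0304, 'z', np.float64(0.026)), ('S', 177, 0.4517, 0.1576, 0.0317, 'z', np.float64(0.0235))]
lid [('T', 594, 0.4266, 0.0437, 0.03, 'z', np.float64(0.0132)), ('S', 475, 0.424, 0.0424, 0.0305, 'z', np.float64(0.0114))]
coarse [('T', 169, 0.5279, -0.0225, 0.0305, 'z', np.float64(0.0259)), ('S', 219, 0.5262, -0.0237, 0.0314, 'z', np.float64(0.0236))]
fine [('T', 167, 0.4392, -0.1019, 0.0303, 'z', np.float64(0.026)), ('S', 273, 0.4384, -0.104, 0.0321, 'z', np.float64(0.0237))]
stand [('T', 293, 0.4387, -0.2142, 0.0335, 'z', np.float64(0.0196)), ('S', 515, 0.4367, -0.2147, 0.0339, 'z', np.float64(0.0179))]
tape [('T', 628, 0.515, -0.1443, 0.0343, 'z', np.float64(0.0201)), ('S', 728, 0.5126, -0.1451, 0.0356, 'z', np.float64(0.0184))]
brass [('T', 42, 0.3869, -0.0337, 0.007, 'z', np.float64(0.0263)), ('S', 56, 0.3849, -0.036, 0.0081, 'z', np.float64(0.0237))]
block [('T', 249, 0.5383, 0.0768, 0.0313, 'z', np.float64(0.0195)), ('S', 130, 0.5261, 0.0781, 0.0216, 'z', np.float64(0.0179))]
vial [('T', 85, 0.3709, 0.1104, 0.0095, 'z', np.float64(0.0464)), ('S', 69, 0.3702, 0.1081, 0.0114, 'z', np.float64(0.0444))]
nut [('T', 139, 0.363, -0.1478, 0.013, 'z', np.float64(0.0183)), ('S', 212, 0.3606, -0.1484, 0.0142, 'z', np.float64(0.0164))]
```

Both views agree to about 2 mm. Next, obstacle heights around the start, the stand and the coarse sieve.

```bash
python3 - <<'E'
from h import *
T=np.load('pics/top0.npz');S=np.load('pics/scene0.npz')
P=np.r_[cloud(T)[T['z_map']>0],cloud(S)[S['z_map']>0]]
print('cols y from .6 to -.45 step .05; rows x; max z mm')
ys=np.arange(.65,-.46,-.05)
print('      '+' '.join(f'{y:5.2f}' for y in ys))
for x in np.arange(.8,.1,-.05):
    r=[]
    for y in ys:
        m=(abs(P[:,0]-x)<.025)&(abs(P[:,1]-y)<.025)
        r.append(f'{1000*P[m,2].max():5.0f}' if m.any() else '    .')
    print(f'{x:.2f}  '+' '.join(r))
E
```

```text
cols y from .6 to -.45 step .05; rows x; max z mm
       0.65  0.60  0.55  0.50  0.45  0.40  0.35  0.30  0.25  0.20  0.15  0.10  0.05 -0.00 -0.05 -0.10 -0.15 -0.20 -0.25 -0.30 -0.35 -0.40 -0.45
0.80      .     .     .     .     .     5     7     8     7   235     5   214   229   221   221   341   349   353   353   272   236   238   242
0.75      .     .     .     .     .     .     6     5     .     .     5   217   230   222   221   215   216   216   214   215   215   214   214
0.70    226   237   251   260   270   306   308   306   137   139   139   137    55    50    98   130    90    57    68   212   215   215   215
0.65      .     .     .     .     .   306   306   306   137   138   138   137    55    50    20    96    70    57    57   214   215   214   215
0.60      .     .     .     .     .   307   307   306   138   137   138   137    68    80    84    84     7    55    56   211   216   215   215
0.55      .     .  -326  -326  -327   314   317   306   137   137   137   135    30    29    29    23    24    41    39   212   215   215   215
0.50      .     .  -325   305   311   314 
[... 409 characters left out ...]
 311   313   313   311   307   306    16    20    19    49     6     6    11     6    23     5     6     6   -52   -52   -52
0.30    302   301   302   302   302   301   304   305     7     5     5     5     5     5     6     4     5     5     5     5     .     .     .
0.25    296   317   326  -829  -829  -827  -828  -829  -827  -828  -825  -827  -827  -829  -827  -831  -827  -829  -829  -826  -829  -827  -828
0.20   -825  -827   323   332  -828  -827  -827  -828  -828  -830  -827  -827  -826  -830  -827  -831  -828  -829  -826  -825  -827  -826  -829
0.15   -826  -829  -821  -831  -827  -829  -825  -829  -829  -737     5     6     6     6     5     5     5  -739  -829  -830  -830  -825  -830
```

```bash
python3 - <<'E'
from h import *
T=np.load('pics/top0.npz');S=np.load('pics/scene0.npz')
P=np.r_[cloud(T)[T['z_map']>0],cloud(S)[S['z_map']>0]]
for x in np.arange(.36,.56,.02):
    m=(abs(P[:,0]-x)<.01)&(abs(P[:,1]+.28)<.08)&(P[:,2]>.06)
    print(round(x,2),P[m,1].max() if m.any() else None)
q=P[(P[:,2]>.03)&(P[:,2]<.3)&(P[:,1]<.3)&(P[:,1]>-.29)]
d=np.hypot(q[:,0]-.4377,q[:,1]+.2145); i=np.argsort(d)[:1];print('near stand',q[i])
q=P[(P[:,2]>.06)]
for n,c in dict(pan=(.453,.158),coarse=(.527,-.023),stand=(.4377,-.2145)).items():
    d=np.hypot(q[:,0]-c[0],q[:,1]-c[1]); i=np.argmin(d);print(n,d[i],q[i])
q=P[(P[:,2]>.29)&(P[:,1]>.2)&(P[:,0]>.26)&(P[:,1]<.4)];print(q.min(0))
for y in (.3,.35,.4,.5,.6): 
    b=P[(P[:,2]>.28)&(abs(P[:,1]-y)<.02)&(P[:,0]>.15)];print(y,b[:,0].min())
E
```

```text
0.36 None
0.38 None
0.4 None
0.42 -0.3576651619411555
0.44 -0.3256331885785234
0.46 -0.32520030656802157
0.48 -0.32487475872722693
0.5 -0.3241451574471851
0.52 -0.32454747783367266
0.54 -0.32503252494858237
0.56 -0.32495677505343645
near stand [[ 0.51782223 -0.21914144  0.03272405]]
pan 0.08139949930031706 [0.53255015 0.17525258 0.0614025 ]
coarse 0.06696159843717688 [ 0.59348604 -0.0309663   0.0692623 ]
stand 0.11153666095563572 [ 0.44717846 -0.32563319  0.20933399]
[0.32064077 0.30539264 0.29000045]
0.3 0.3206407708522355
0.35 0.32070709173669093
0.4 0.32157076705122195
0.5 0.19693342065676286
0.6 0.2467374251716657
```

>>> carry_out([
  [[0,0,-0.864,0,0,-0.6,1],[0,0,-0.864,0,0,-0.6,1],[0,0,-0.864,0,0,-0.6,1],[0,0,-0.864,0,0,-0.6,1],[0,0,-0.864,0,0,-0.6,1],[0,0,0,0,0,0,1]],
])

```text
time: 0.6
tool_pos: [0.2307, 0.5826, 0.3576]
tool_rot: [-0.001, 0.706, 0.708, 0.004]
contact_force: [-0.1, 0.3, 1.0]
gripper_width: 1.001
```

>>> carry_out([
  [[0,0,0,-0.9,0.46,0,1],[0,0,0,-0.9,0.46,0,1],[0,0,0,-0.9,0.46,0,1],[0,0,0,-0.9,0.46,0,1],[0,0,0,-0.9,0.46,0,1],[0,0,0,-0.9,0.46,0,1]],
])

```text
time: 1.1
tool_pos: [0.3405, 0.3633, 0.3501]
tool_rot: [-0.0, 0.707, 0.707, -0.001]
contact_force: [1.3, -0.8, 0.1]
gripper_width: 1.005
```

>>> carry_out([
  [[0,0,0,-0.9,0.46,0,1],[0,0,0,-0.9,0.46,0,1],[0,0,0,-0.9,0.46,0,1],[0,0,0,-0.9,0.46,0,1],[0,0,0,-0.9,0.46,0,1],[0,0,0,0,0,0,1],[0,0,0,0,0,0,1]],
])

```text
time: 1.68
tool_pos: [0.4329, 0.1834, 0.3501]
tool_rot: [-0.001, 0.709, 0.705, -0.001]
contact_force: [0.3, 0.6, 0.1]
gripper_width: 1.001
```

>>> carry_out([
  [[0,0,0,-0.32,0.25,0.8,1],[0,0,0,-0.32,0.25,0.8,1],[0,0,0,0,0,0.9,1],[0,0,0,0,0,1,1],[0,0,0,0,0,1,1],[0,0,0,0,0,1,1],[0,0,0,0,0,1,1],[0,0,0,0,0,0,1]],
])

```text
time: 2.35
tool_pos: [0.4447, 0.1596, 0.0818]
tool_rot: [-0.005, 0.706, 0.708, -0.007]
contact_force: [-0.7, 0.6, -1.4]
gripper_width: 0.996
```

```bash
cat > shot.py <<'E'
import sys,cv2
from plant import *
from h import *
def shot(tag):
    for n in("scene","top"):
        f=grab_frame(n); np.savez(f"pics/{n}_{tag}.npz",**f)
        c=proj(f,[state()["tool_pos"]])[0]
        u=int(np.clip(c[0],110,530));v=int(np.clip(c[1],80,400))
        im=cv2.resize(f["frame"][v-80:v+80,u-107:u+107],None,fx=3,fy=3)[:,:,::-1]
        print(n,'crop origin',u-107,v-80)
        cv2.imwrite(f"pics/c_{n}_{tag}.png",im)
    a=cv2.imread(f"pics/c_scene_{tag}.png");b=cv2.imread(f"pics/c_top_{tag}.png")
    cv2.imwrite(f"pics/b_{tag}.png",cv2.resize(np.vstack([a,b]),None,fx=.62,fy=.62))
    s=state();print(s['time'],s['tool_pos'],s['tool_rot'],s['contact_force'],s['gripper_width'])
if __name__=="__main__": shot(sys.argv[1])
E
python3 shot.py a1
```

```text
scene crop origin 146 84
top crop origin 99 141
2.45 [0.45072171 0.16045192 0.0901379 ] [-0.00126442  0.70649763  0.70771241 -0.00162658] [-0.38973033  0.22292318  0.61153025] 1.0000343701197325
```

View pics/b_a1.png

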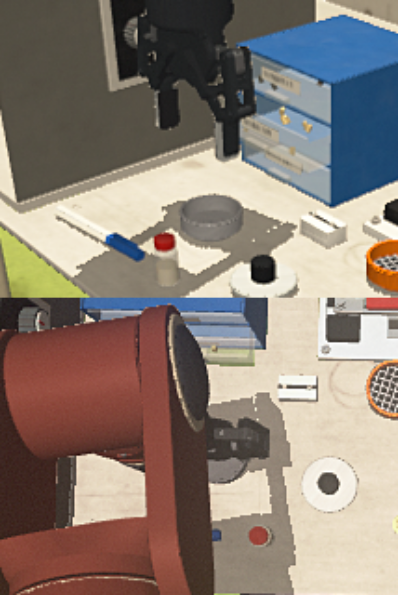

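The open jaws hang above the pan in both views (scene crop: fingers straddle the ring), and nothing is in the way.

>>> carry_out([
  [[0,0,0,-0.06,0.06,0.4,1],[0,0,0,0,0,0.5,1],[0,0,0,0,0,0.5,1],[0,0,0,0,0,0.4,1],[0,0,0,0,0,0.3,1],[0,0,0,0,0,0,1],[0,0,0,0,0,0,1]],
])

```text
time: 3.03
tool_pos: [0.4569, 0.158, 0.01]
tool_rot: [0.001, 0.707, 0.707, 0.002]
contact_force: [-0.0, 0.1, -0.3]
gripper_width: 0.997
```

```bash
python3 shot.py a2
```

```text
scene crop origin 154 122
top crop origin 110 144
3.1333 [0.45726851 0.15792744 0.01028858] [0.00144178 0.70689797 0.70731092 0.00211077] [-0.32511361  0.31733895 -0.78046158] 0.9992590978565452
```

View pics/b_a2.png

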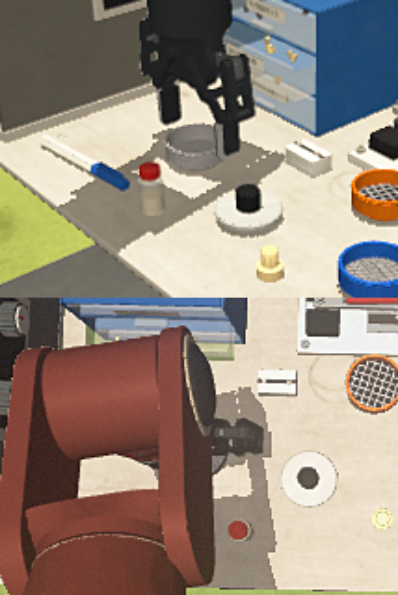

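>>> carry_out([
  [[0,0,0,0,-0.1,0.1,1],[0,0,0,0,0,0,1],[0,0,0,0,0,0,-1],[0,0,0,0,0,0,-1],[0,0,0,0,0,0,-1],[0,0,0,0,0,0,-1],[0,0,0,0,0,0,-1],[0,0,0,0,0,0,-1]],
])

```text
time: 3.8
tool_pos: [0.4516, 0.1573, 0.0044]
tool_rot: [0.0, 0.707, 0.707, 0.0]
contact_force: [-1.9, 0.0, 5.7]
gripper_width: 0.681
```

```bash
python3 shot.py a3
```

```text
scene crop origin 152 126
top crop origin 111 147
3.9 [0.45160298 0.1573369  0.00439871] [2.61836193e-04 7.07052075e-01 7.07161296e-01 4.42319557e-04] [-1.16238732 -0.62125807  5.80243394] 0.6807176304027676
```

View pics/b_a3.png

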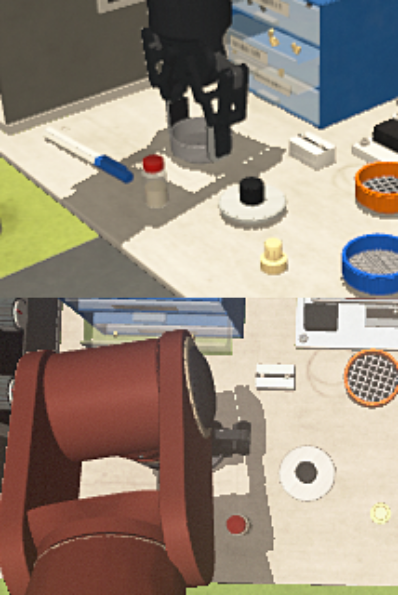

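Gripped at opening 0.68 (58 mm); the scene view shows the fingers on both sides of the pan. Lifting.

>>> carry_out([
  [[0,0,0,0,0,-0.2,-1],[0,0,0,0,0,-0.4,-1],[0,0,0,0,0,-0.6,-1],[0,0,0,0,0,-0.6,-1],[0,0,0,0,0,-0.6,-1],[0,0,0,0,0,-0.4,-1],[0,0,0,0,0,0,-1]],
])

```text
time: 4.48
tool_pos: [0.4536, 0.1577, 0.12]
tool_rot: [0.002, 0.707, 0.707, 0.003]
contact_force: [0.9, -0.5, 0.1]
gripper_width: 0.684
```

```bash
python3 shot.py a4
```

```text
scene crop origin 148 67
top crop origin 97 139
4.5833 [0.45100832 0.15718279 0.11557851] [3.15801775e-04 7.07059435e-01 7.07153916e-01 4.40742164e-04] [-0.99229228 -0.06483814 -1.71424475] 0.6803707568150521
```

View pics/b_a4.png

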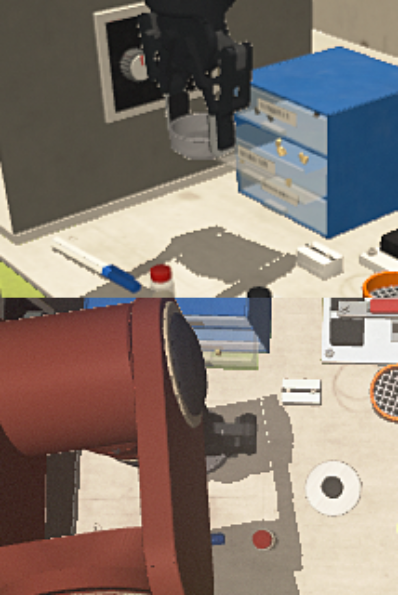

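>>> carry_out([
  [[0,0,0,-0.3,-0.02,0,-1],[0,0,0,-0.7,-0.03,0,-1],[0,0,0,-0.7,-0.03,0,-1],[0,0,0,-0.7,-0.03,0,-1],[0,0,0,-0.7,-0.03,0,-1],[0,0,0,-0.7,-0.03,0,-1],[0,0,0,-0.7,-0.03,0,-1],[0,0,0,-0.7,-0.03,0,-1]],
])

```text
time: 5.25
tool_pos: [0.4397, -0.0524, 0.1131]
tool_rot: [-0.002, 0.707, 0.707, -0.001]
contact_force: [-0.5, -0.6, -0.6]
gripper_width: 0.681
```

>>> carry_out([
  [[0,0,0,-0.7,-0.03,0,-1],[0,0,0,-0.7,-0.03,0,-1],[0,0,0,-0.7,-0.03,0,-1],[0,0,0,-0.7,-0.03,0,-1],[0,0,0,-0.5,0,0,-1],[0,0,0,-0.3,0,0,-1],[0,0,0,0,0,0,-1],[0,0,0,0,0,0,-1]],
])

```text
time: 5.92
tool_pos: [0.4359, -0.1946, 0.114]
tool_rot: [-0.001, 0.707, 0.707, -0.0]
contact_force: [-0.8, 0.0, -0.5]
gripper_width: 0.682
```

```bash
python3 shot.py a5
```

```text
scene crop origin 301 155
top crop origin 302 152
6.0167 [ 0.436367   -0.19381265  0.11444141] [-9.38034395e-04  7.06789532e-01  7.07423265e-01 -2.91844462e-05] [-0.23235811  0.57405493 -0.56237221] 0.6796447662438907
```

View pics/b_a5.png

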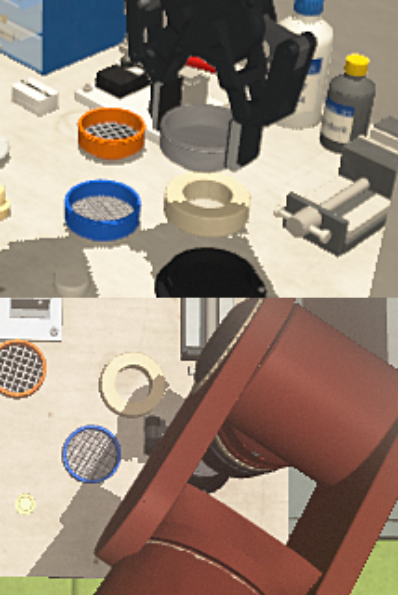

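```bash
cat > held.py <<'E'
import sys
from h import *
# held.py tag rimz : fit circle of held part's rim in scene cam
f=np.load(f'pics/scene_{sys.argv[1]}.npz');rz=float(sys.argv[2]);c=[float(a) for a in sys.argv[3:5]]
C=cloud(f);I=f['frame'].astype(int);col=I.max(-1)>70
m=(np.hypot(C[...,0]-c[0],C[...,1]-c[1])<.05)&(abs(C[...,2]-rz)<.004)&col
p=C[m][:,:2]
for k in range(6):
    x,y,r=circ(p);d=abs(np.hypot(p[:,0]-x,p[:,1]-y)-r);p=p[d<max(.003,np.percentile(d,95))]
print(len(p),x,y,r, cv2.minEnclosingCircle(p.astype(np.float32)))
E
for z in .131 .133 .135; do python3 held.py a5 $z .4364 -.194; done
```

```text
434 0.4366843270601453 -0.1950356387676004 0.028210507857118785 ((0.4368637800216675, -0.19473515450954437), 0.030932635068893433)
341 0.43675164130457533 -0.19509533316024244 0.028268976148541278 ((0.4368637800216675, -0.19473515450954437), 0.030932635068893433)
251 0.4369224625678023 -0.19506448088058573 0.02839400049281092 ((0.4368637800216675, -0.19473515450954437), 0.030932635068893433)
```

>>> carry_out([
  [[0,0,0,-0.25,0,0,-1],[0,0,0,-0.25,0,0.2,-1],[0,0,0,0,0,0.5,-1],[0,0,0,0,0,0.5,-1],[0,0,0,0,0,0.5,-1],[0,0,0,0,0,0.3,-1],[0,0,0,0,0,0,-1],[0,0,0,0,0,0,-1]],
])

```text
time: 6.68
tool_pos: [0.4365, -0.2147, 0.0346]
tool_rot: [-0.001, 0.707, 0.707, -0.0]
contact_force: [-0.2, -0.7, 0.7]
gripper_width: 0.683
```

```bash
python3 shot.py a6; python3 held.py a6 .05 .4364 -.214;python3 held.py a6 .055 .4364 -.214
```

```text
scene crop origin 309 212
top crop origin 304 156
6.7833 [ 0.43778172 -0.21549117  0.03648455] [1.04968832e-03 7.06983495e-01 7.07229251e-01 1.50573067e-04] [0.52557976 0.70085198 0.15502153] 0.6834775097650039
337 0.43737318208547055 -0.2154760040824963 0.02835843815988119 ((0.43741706013679504, -0.2152094691991806), 0.030919305980205536)
268 0.4373674315791355 -0.21519125774994907 0.028286668024817763 ((0.4371868669986725, -0.21479429304599762), 0.030673766508698463)
```

View pics/b_a6.png

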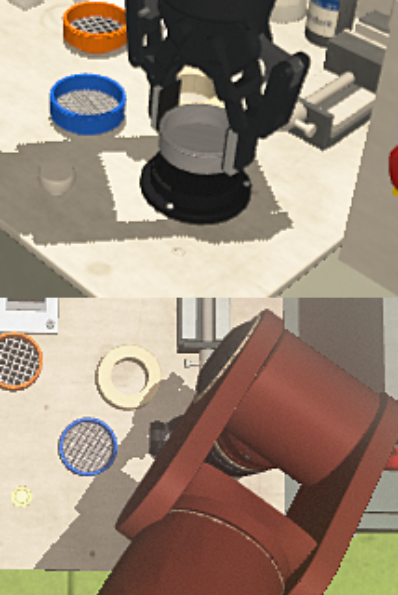

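The pan hangs centred over the collar to within about 1 mm by the scene camera. Lowering.

>>> carry_out([
  [[0,0,0,0.01,0,0.15,-1],[0,0,0,0,0,0.15,-1],[0,0,0,0,0,0.1,-1],[0,0,0,0,0,0.05,-1],[0,0,0,0,0,0,-1],[0,0,0,0,0,0,-1]],
])

```text
time: 7.28
tool_pos: [0.4369, -0.2144, 0.0172]
tool_rot: [-0.0, 0.707, 0.707, -0.0]
contact_force: [-0.0, -0.1, -1.0]
gripper_width: 0.682
```

>>> carry_out([
  [[0,0,0,0,0,0.03,-1],[0,0,0,0,0,0,-1],[0,0,0,0,0,0,-1]],
])

```text
time: 7.53
tool_pos: [0.4372, -0.2146, 0.0165]
tool_rot: [0.0, 0.707, 0.707, 0.0]
contact_force: [0.4, -0.2, 0.7]
gripper_width: 0.683
```

>>> carry_out([
  [[0,0,0,0,0,0.02,-1],[0,0,0,0,0,0,-1],[0,0,0,0,0,0,-1]],
])

```text
time: 7.78
tool_pos: [0.4372, -0.2146, 0.0164]
tool_rot: [-0.0, 0.707, 0.707, -0.0]
contact_force: [-2.6, 1.6, 6.5]
gripper_width: 0.68
```

Contact at TCP z 0.0164, which is the predicted nested height. Releasing and backing off.

>>> carry_out([
  [[0,0,0,0,0,0,0.5],[0,0,0,0,0,0,0.7],[0,0,0,0,0,0,0.9],[0,0,0,0,0,0,0.9],[0,0,0,0,0,-0.2,0.9],[0,0,0,0,0,-0.5,0.9],[0,0,0,0,0,-0.8,1],[0,0,0,0,0,-0.8,1]],
])

```text
time: 8.45
tool_pos: [0.4359, -0.2137, 0.1076]
tool_rot: [-0.001, 0.707, 0.707, -0.0]
contact_force: [0.1, -0.3, 0.6]
gripper_width: 1.0
```

>>> carry_out([
  [[0,0,0,0.5,0,0,1],[0,0,0,0.8,0,0,1],[0,0,0,0.8,0,0,1],[0,0,0,0.6,0,0,1],[0,0,0,0,0,0,1],[0,0,0,0,0,0,1]],
])

```text
time: 8.95
tool_pos: [0.437, -0.1057, 0.1077]
tool_rot: [0.0, 0.706, 0.708, 0.0]
contact_force: [0.3, -0.5, 0.2]
gripper_width: 1.003
```

```bash
python3 shot.py a7; python3 held.py a7 .0355 .437 -.2145; python3 - <<'E'
from h import *
f=np.load('pics/scene_a7.npz');C=cloud(f)
m=(np.hypot(C[...,0]-.437,C[...,1]+.2145)<.033)&(C[...,2]>.028)&(C[...,2]<.05)
q=C[m];A=np.c_[q[:,:2]-[.437,-.2145],np.ones(len(q))]
print(np.percentile(q[:,2],[50,80,95,99]))
# rim plane level: max height by quadrant
a=np.arctan2(A[:,1],A[:,0])
for k in range(-4,4): 
    s=(a>=k*np.pi/4)&(a<(k+1)*np.pi/4); print(k,s.sum(),np.percentile(q[s,2],90) if s.sum()>5 else None)
E
```

```text
scene crop origin 252 133
top crop origin 251 151
9.05 [ 0.43711076 -0.10693811  0.10774873] [ 4.35223622e-04  7.07053193e-01  7.07160231e-01 -3.32883130e-05] [0.58904646 0.18565192 0.34759118] 1.0000217694200544
418 0.4381866681978506 -0.21547236831331973 0.0283256762435979 ((0.4385510981082916, -0.21531201899051666), 0.030962001532316208)
[0.03398673 0.03639272 0.03741309 0.03816632]
-4 109 0.036700954756467695
-3 96 0.036998645239106065
-2 49 0.037568755368339944
-1 68 0.03701398029045363
0 99 0.036547283321119985
1 81 0.03707781671183619
2 40 0.037448799282703456
3 62 0.03702559171360127
```

View pics/b_a7.png

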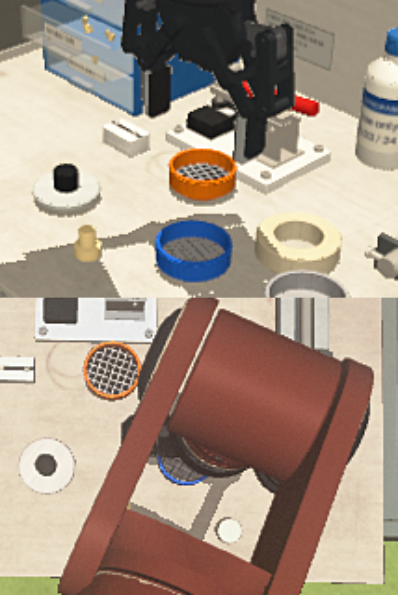

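The pan is seated: rim at about 37 mm all round. Next is the fine sieve, right below the hand.

>>> carry_out([
  [[0,0,0,0.1,0.04,0.2,1],[0,0,0,0,0,0.5,1],[0,0,0,0,0,0.5,1],[0,0,0,0,0,0.5,1],[0,0,0,0,0,0.4,1],[0,0,0,0,0,0.1,1],[0,0,0,0,0,0,1],[0,0,0,0,0,0,1]],
])

```text
time: 9.72
tool_pos: [0.4387, -0.1029, 0.0195]
tool_rot: [-0.0, 0.707, 0.707, -0.0]
contact_force: [0.1, -0.7, 0.5]
gripper_width: 1.0
```

>>> carry_out([
  [[0,0,0,0,0,0.2,1],[0,0,0,0,0,0.14,1],[0,0,0,0,0,0,1],[0,0,0,0,0,0,1]],
])

```text
time: 10.05
tool_pos: [0.4383, -0.1023, 0.0055]
tool_rot: [-0.0, 0.707, 0.707, -0.0]
contact_force: [0.5, -0.5, 0.1]
gripper_width: 0.998
```

>>> carry_out([
  [[0,0,0,0,0,0,-1],[0,0,0,0,0,0,-1],[0,0,0,0,0,0,-1],[0,0,0,0,0,0,-1],[0,0,0,0,0,0,-1],[0,0,0,0,0,0,-1]],
])

```text
time: 10.55
tool_pos: [0.4393, -0.1027, 0.0069]
tool_rot: [0.001, 0.707, 0.707, 0.0]
contact_force: [-1.5, 0.3, 5.6]
gripper_width: 0.679
```

```bash
python3 shot.py b1
```

```text
scene crop origin 249 191
top crop origin 243 156
10.65 [ 0.43933357 -0.10270462  0.0069204 ] [6.75964305e-04 7.07018077e-01 7.07195080e-01 3.16235619e-04] [-0.31705882  0.40275546  5.69497699] 0.6803841635365454
```

View pics/b_b1.png

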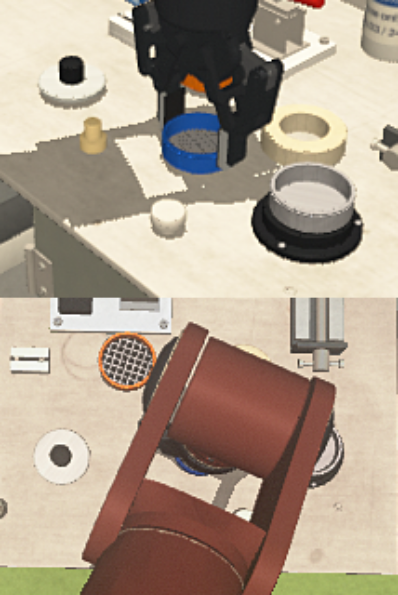

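>>> carry_out([
  [[0,0,0,0,0,-0.2,-1],[0,0,0,0,0,-0.4,-1],[0,0,0,0,0,-0.6,-1],[0,0,0,0,0,-0.6,-1],[0,0,0,0,0,-0.4,-1],[0,0,0,0,0,-0.1,-1],[0,0,0,0,0,0,-1]],
])

```text
time: 11.23
tool_pos: [0.4396, -0.1029, 0.0995]
tool_rot: [0.002, 0.707, 0.707, 0.001]
contact_force: [0.2, -1.4, -2.0]
gripper_width: 0.677
```

>>> carry_out([
  [[0,0,0,-0.3,0,0,-1],[0,0,0,-0.6,0,0,-1],[0,0,0,-0.6,0,0,-1],[0,0,0,-0.6,0,0,-1],[0,0,0,-0.5,0,0,-1],[0,0,0,-0.2,0,0,-1],[0,0,0,0,0,0,-1],[0,0,0,0,0,0,-1]],
])

```text
time: 11.9
tool_pos: [0.4377, -0.2141, 0.0964]
tool_rot: [-0.001, 0.707, 0.707, -0.0]
contact_force: [0.4, 0.0, -0.4]
gripper_width: 0.679
```

```bash
python3 shot.py b2; python3 held.py b2 .116 .438 -.2146; python3 held.py b2 .122 .438 -.2146
```

```text
scene crop origin 313 173
top crop origin 310 153
12.0 [ 0.43802656 -0.2134076   0.09683751] [-9.08027048e-04  7.06798964e-01  7.07413881e-01 -7.83014274e-06] [-0.3033196   0.22763217  0.47599635] 0.679515820763317
217 0.4357516995743186 -0.21459518228615881 0.02847415521465173 ((0.43518397212028503, -0.21441690623760223), 0.031296584755182266)
56 0.4306939879796284 -0.21445375366835834 0.0337658849836771 ((0.4271869957447052, -0.21428778767585754), 0.03587394207715988)
```

View pics/b_b2.png

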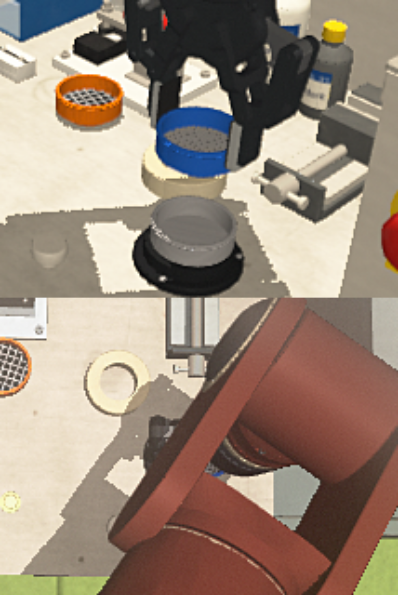

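```bash
for z in .110 .1125 .1135; do python3 held.py b2 $z .437 -.2146; done; for z in .034 .0355 .037; do python3 held.py b2 $z .437 -.2146; done
```

```text
455 0.4355460309283401 -0.2146446430548159 0.028300665398817586 ((0.43584325909614563, -0.21493367850780487), 0.03110320493578911)
385 0.4355847293136157 -0.21457092328550223 0.02832142297844435 ((0.43603241443634033, -0.21476472914218903), 0.031324200332164764)
339 0.4355797635241575 -0.21456668413454355 0.02833409009764353 ((0.43567925691604614, -0.2146407663822174), 0.03132892772555351)
482 0.43822466432560125 -0.21539226949703494 0.028337737929654917 ((0.43902087211608887, -0.215671107172966), 0.03113691508769989)
416 0.43824388737377823 -0.21537893157516416 0.02832980726138976 ((0.4388125538825989, -0.21512246131896973), 0.030844904482364655)
349 0.4382505846552724 -0.21533425530723388 0.02832505311358472 ((0.4388125538825989, -0.21512246131896973), 0.030844904482364655)
```

>>> carry_out([
  [[0,0,0,-0.02,0.055,0.1,-1],[0,0,0,0,0,0.3,-1],[0,0,0,0,0,0.4,-1],[0,0,0,0,0,0.3,-1],[0,0,0,0,0,0.1,-1],[0,0,0,0,0,0,-1],[0,0,0,0,0,0,-1]],
])

```text
time: 12.58
tool_pos: [0.4406, -0.215, 0.0494]
tool_rot: [-0.0, 0.707, 0.707, -0.0]
contact_force: [-0.7, 0.5, 0.5]
gripper_width: 0.678
```

```bash
python3 shot.py b3; for z in .062 .065; do python3 held.py b3 $z .438 -.2146; done
```

```text
scene crop origin 312 202
top crop origin 306 154
12.6833 [ 0.44128562 -0.21552731  0.05044603] [6.78721792e-04 7.07011513e-01 7.07201696e-01 1.45477256e-04] [-0.38305439 -1.15353227 -0.81508646] 0.6734999291687371
386 0.43841927731343394 -0.2157610467084523 0.028406226127053485 ((0.43918439745903015, -0.21615207195281982), 0.030855461955070496)
387 0.43864914662722415 -0.2157070009894766 0.02843990810384235 ((0.43865931034088135, -0.21554812788963318), 0.031275708228349686)
```

View pics/b_b3.png

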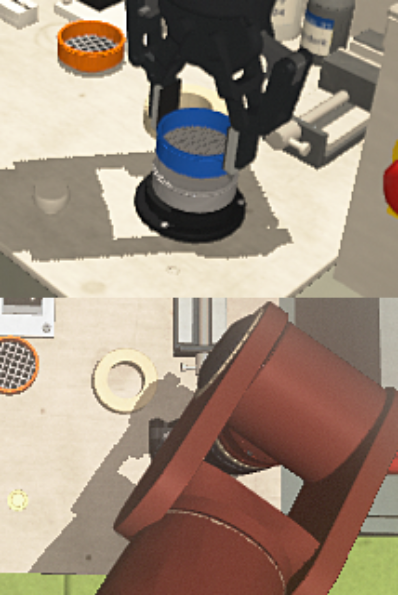

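Aligned to 0.5 mm. Lowering.

>>> carry_out([
  [[0,0,0,0,-0.01,0.1,-1],[0,0,0,0,0,0.1,-1],[0,0,0,0,0,0.08,-1],[0,0,0,0,0,0.03,-1],[0,0,0,0,0,0,-1],[0,0,0,0,0,0,-1]],
])

```text
time: 13.18
tool_pos: [0.4403, -0.2152, 0.0372]
tool_rot: [0.0, 0.707, 0.707, 0.0]
contact_force: [-0.5, -0.8, -1.4]
gripper_width: 0.677
```

>>> carry_out([
  [[0,0,0,0,0,0.02,-1],[0,0,0,0,0,0,-1],[0,0,0,0,0,0,-1]],
])

```text
time: 13.43
tool_pos: [0.4404, -0.2153, 0.0369]
tool_rot: [0.0, 0.707, 0.707, -0.0]
contact_force: [-1.5, 0.3, 3.6]
gripper_width: 0.676
```

>>> carry_out([
  [[0,0,0,0,0,0.02,-1],[0,0,0,0,0,0,-1],[0,0,0,0,0,0,-1]],
])

```text
time: 13.68
tool_pos: [0.4405, -0.2154, 0.0369]
tool_rot: [-0.0, 0.707, 0.707, -0.0]
contact_force: [-4.1, 1.9, 8.9]
gripper_width: 0.68
```

Contact at exactly 0.0369, as predicted for a full nest. Releasing and heading for the coarse sieve.

>>> carry_out([
  [[0,0,0,0,0,0,0.5],[0,0,0,0,0,0,0.7],[0,0,0,0,0,0,0.9],[0,0,0,0,0,0,0.9],[0,0,0,0,0,-0.2,0.9],[0,0,0,0,0,-0.5,0.9],[0,0,0,0,0,-0.8,1],[0,0,0,0,0,-0.8,1]],
])

```text
time: 14.35
tool_pos: [0.4394, -0.2146, 0.128]
tool_rot: [-0.001, 0.707, 0.707, -0.0]
contact_force: [1.3, -0.8, -0.5]
gripper_width: 0.999
```

>>> carry_out([
  [[0,0,0,0.5,0.23,0,1],[0,0,0,0.8,0.36,0,1],[0,0,0,0.8,0.36,0,1],[0,0,0,0.8,0.36,0,1],[0,0,0,0.8,0.36,0,1],[0,0,0,0.6,0.27,0,1],[0,0,0,0.4,0.18,0,1],[0,0,0,0,0,0,1]],
])

```text
time: 15.02
tool_pos: [0.5261, -0.0245, 0.1283]
tool_rot: [0.0, 0.706, 0.709, 0.001]
contact_force: [-0.6, -0.4, 0.4]
gripper_width: 1.0
```

```bash
python3 shot.py c1;  for z in .052 .0535; do python3 held.py c1 $z .438 -.2146; done; python3 held.py c1 .0236 .527 -.023;python3 - <<'E'
from h import *
f=np.load('pics/scene_c1.npz');C=cloud(f)
m=(np.hypot(C[...,0]-.438,C[...,1]+.2155)<.034)&(C[...,2]>.045)&(C[...,2]<.07)
q=C[m];a=np.arctan2(q[:,1]+.2155,q[:,0]-.438)
print([(s.sum(),round(np.percentile(q[s,2],90),4)) for k in range(-4,4) for s in [(a>=k*np.pi/4)&(a<(k+1)*np.pi/4)]])
E
```

```text
scene crop origin 257 83
top crop origin 206 98
15.1167 [ 0.5250942  -0.02700019  0.12799448] [ 1.67856231e-04  7.06507736e-01  7.07705271e-01 -2.01766254e-04] [-0.23576268 -0.68850003  0.43664652] 0.9941905686863189
518 0.4386657689284171 -0.21620975964887335 0.028320600191452897 ((0.43887731432914734, -0.21601150929927826), 0.03082365356385708)
437 0.43871122101220994 -0.21619028044509153 0.028339736061032836 ((0.4388405382633209, -0.21568773686885834), 0.030683474615216255)
256 0.5254975728759704 -0.024443366158046348 0.028469838165312254 ((0.5250560641288757, -0.023695997893810272), 0.03117484599351883)
[(np.int64(119), np.float64(0.0549)), (np.int64(117), np.float64(0.055)), (np.int64(56), np.float64(0.055)), (np.int64(72), np.float64(0.0547)), (np.int64(114), np.float64(0.0544)), (np.int64(98), np.float64(0.0547)), (np.int64(41), np.float64(0.0549)), (np.int64(71), np.float64(0.0546))]
```

View pics/b_c1.png

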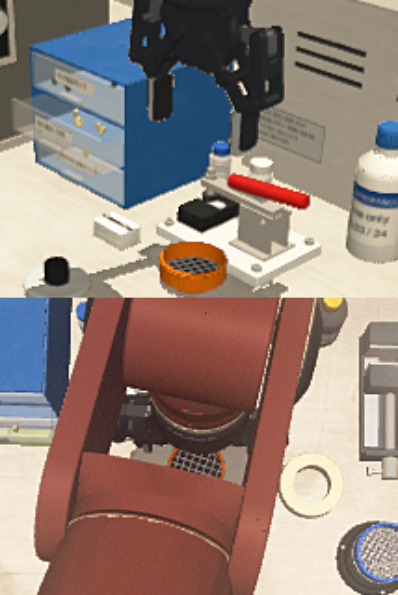

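>>> carry_out([
  [[0,0,0,0.1,0.04,0.3,1],[0,0,0,0,0,0.5,1],[0,0,0,0,0,0.6,1],[0,0,0,0,0,0.5,1],[0,0,0,0,0,0.4,1],[0,0,0,0,0,0.2,1],[0,0,0,0,0,0,1],[0,0,0,0,0,0,1]],
])

```text
time: 15.78
tool_pos: [0.5264, -0.0238, 0.0274]
tool_rot: [-0.0, 0.707, 0.707, -0.0]
contact_force: [-0.0, -1.0, 0.4]
gripper_width: 1.001
```

```bash
python3 shot.py c2
```

```text
scene crop origin 254 139
top crop origin 204 108
15.8833 [ 0.52767539 -0.02371116  0.02898155] [9.69638110e-04 7.07223774e-01 7.06988816e-01 6.37842178e-04] [ 0.47619829 -0.44569745  0.82108642] 1.0002562583862682
```

View pics/b_c2.png

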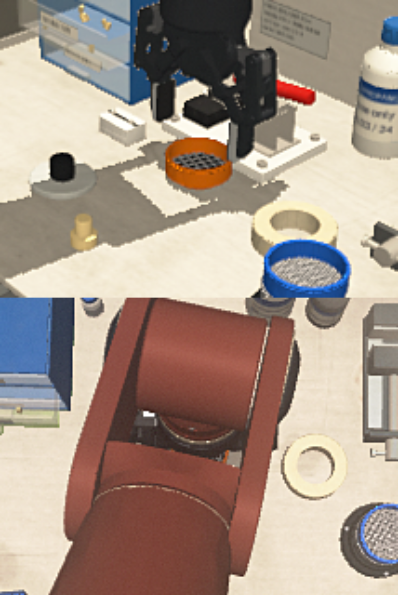

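>>> carry_out([
  [[0,0,0,0,0,0.25,1],[0,0,0,0,0,0.2,1],[0,0,0,0,0,0.1,1],[0,0,0,0,0,0,1],[0,0,0,0,0,0,1]],
])

```text
time: 16.3
tool_pos: [0.5262, -0.0231, 0.0051]
tool_rot: [-0.001, 0.707, 0.707, -0.0]
contact_force: [0.7, -0.2, -0.1]
gripper_width: 0.996
```

>>> carry_out([
  [[0,0,0,0,0,-0.02,-1],[0,0,0,0,0,0,-1],[0,0,0,0,0,0,-1],[0,0,0,0,0,0,-1],[0,0,0,0,0,0,-1],[0,0,0,0,0,0,-1],[0,0,0,0,0,0,-1]],
])

```text
time: 16.88
tool_pos: [0.5278, -0.0234, 0.0079]
tool_rot: [0.001, 0.707, 0.707, 0.001]
contact_force: [-1.2, 1.7, 6.3]
gripper_width: 0.679
```

>>> carry_out([
  [[0,0,0,0,0,-0.2,-1],[0,0,0,0,0,-0.4,-1],[0,0,0,0,0,-0.6,-1],[0,0,0,0,0,-0.6,-1],[0,0,0,0,0,-0.6,-1],[0,0,0,0,0,-0.4,-1],[0,0,0,0,0,0,-1],[0,0,0,0,0,0,-1]],
])

```text
time: 17.55
tool_pos: [0.5272, -0.0233, 0.1194]
tool_rot: [0.001, 0.707, 0.707, 0.001]
contact_force: [-0.2, -0.1, -0.5]
gripper_width: 0.682
```

```bash
python3 shot.py c3; python3 held.py c3 .132 .527 -.023
```

```text
scene crop origin 256 89
top crop origin 204 99
17.65 [ 0.52556718 -0.02297208  0.11692251] [-1.06844003e-03  7.07037016e-01  7.07175385e-01 -7.01414810e-04] [ 0.51458288  0.46010409 -0.09888332] 0.6791304048674607
272 0.5257400682710933 -0.024370498986688582 0.02850063650544137 ((0.5258616805076599, -0.02451350726187229), 0.031482018530368805)
```

View pics/b_c3.png

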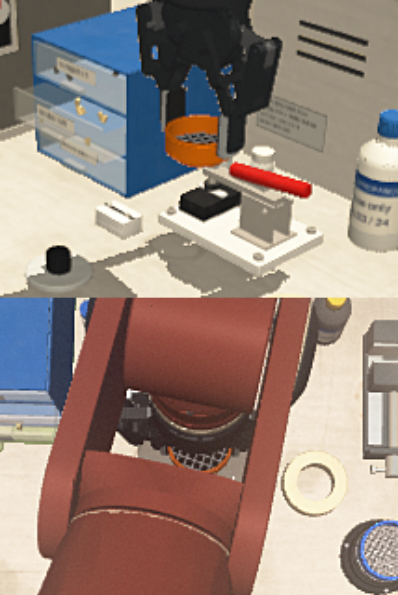

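>>> carry_out([
  [[0,0,0,-0.4,-0.18,0,-1],[0,0,0,-0.7,-0.31,0,-1],[0,0,0,-0.8,-0.37,0,-1],[0,0,0,-0.8,-0.37,0,-1],[0,0,0,-0.8,-0.37,0,-1],[0,0,0,-0.7,-0.31,0,-1],[0,0,0,-0.4,-0.18,0,-1],[0,0,0,-0.2,-0.09,0,-1]],
])

```text
time: 18.32
tool_pos: [0.4375, -0.2164, 0.1164]
tool_rot: [-0.002, 0.708, 0.706, -0.001]
contact_force: [-0.3, 0.9, -1.6]
gripper_width: 0.675
```

>>> carry_out([
  [[0,0,0,0,0,0,-1],[0,0,0,0,0,0,-1]],
])

```text
time: 18.48
tool_pos: [0.4391, -0.2145, 0.1173]
tool_rot: [-0.001, 0.707, 0.707, 0.0]
contact_force: [-0.4, 0.1, -1.3]
gripper_width: 0.678
```

```bash
python3 shot.py c4; python3 held.py c4 .1325 .438 -.2146; python3 held.py c4 .0535 .438 -.2146
```

```text
scene crop origin 316 159
top crop origin 314 151
18.5833 [ 0.43965779 -0.21404407  0.11784213] [-6.65130710e-04  7.06590792e-01  7.07622075e-01  1.01925305e-04] [ 0.39162371 -0.13348478 -0.51040964] 0.6807029212828122
405 0.4373245855111969 -0.2150789208333196 0.028300000051668866 ((0.4375883936882019, -0.21546119451522827), 0.031093791127204895)
438 0.438694587998961 -0.21610820450714402 0.02832042831530756 ((0.43882086873054504, -0.21569980680942535), 0.030887454748153687)
```

View pics/b_c4.png

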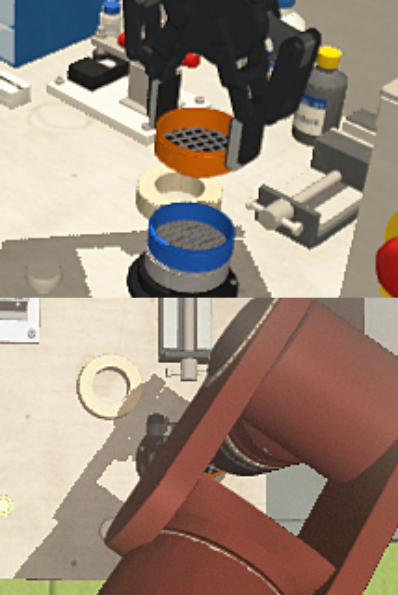

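>>> carry_out([
  [[0,0,0,-0.025,0.025,0.1,-1],[0,0,0,0,0,0.3,-1],[0,0,0,0,0,0.4,-1],[0,0,0,0,0,0.3,-1],[0,0,0,0,0,0.1,-1],[0,0,0,0,0,0,-1],[0,0,0,0,0,0,-1]],
])

```text
time: 19.17
tool_pos: [0.4404, -0.216, 0.0701]
tool_rot: [-0.0, 0.707, 0.707, -0.0]
contact_force: [0.8, 0.2, -0.7]
gripper_width: 0.678
```

```bash
python3 shot.py c5; python3 held.py c5 .0825 .438 -.2146; python3 held.py c5 .085 .438 -.2146
```

```text
scene crop origin 314 190
top crop origin 309 153
19.2667 [ 0.441091   -0.21656176  0.07127729] [7.06680647e-04 7.07010564e-01 7.07202619e-01 1.34685205e-04] [ 0.2761428   0.17048008 -0.35596414] 0.6812578695274776
415 0.4387583692220121 -0.21664403784673136 0.028359432739213587 ((0.4385851323604584, -0.2167920172214508), 0.03119487687945366)
391 0.4389024189866788 -0.21650549035179414 0.02835381609990269 ((0.43836572766304016, -0.21594883501529694), 0.030832596123218536)
```

View pics/b_c5.png

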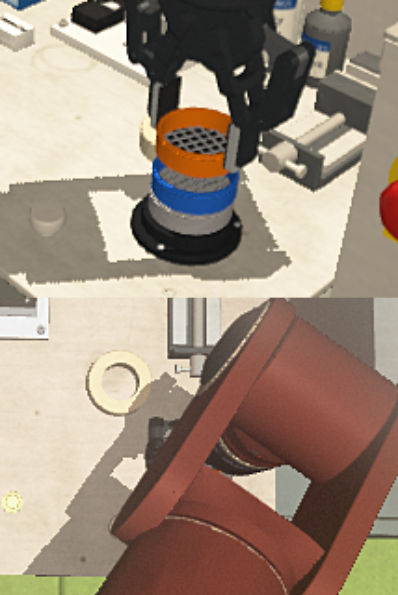

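Aligned to about 0.5 mm with the fine sieve (0.4387, -0.2161). Lowering from 0.0712 to 0.0559.

>>> carry_out([
  [[0,0,0,0.01,0,0.12,-1],[0,0,0,0,0,0.12,-1],[0,0,0,0,0,0.08,-1],[0,0,0,0,0,0.03,-1],[0,0,0,0,0,0,-1],[0,0,0,0,0,0,-1]],
])

```text
time: 19.77
tool_pos: [0.4405, -0.2158, 0.0564]
tool_rot: [0.0, 0.707, 0.707, 0.0]
contact_force: [0.5, -0.6, -0.6]
gripper_width: 0.678
```

>>> carry_out([
  [[0,0,0,0,0,0.02,-1],[0,0,0,0,0,0,-1],[0,0,0,0,0,0,-1]],
])

```text
time: 20.02
tool_pos: [0.4407, -0.216, 0.056]
tool_rot: [0.0, 0.707, 0.707, 0.0]
contact_force: [-0.1, 0.1, 1.1]
gripper_width: 0.679
```

>>> carry_out([
  [[0,0,0,0,0,0.02,-1],[0,0,0,0,0,0,-1],[0,0,0,0,0,0,-1]],
])

```text
time: 20.27
tool_pos: [0.4407, -0.216, 0.0559]
tool_rot: [0.0, 0.707, 0.707, -0.0]
contact_force: [-1.7, 1.3, 6.4]
gripper_width: 0.674
```

>>> carry_out([
  [[0,0,0,0,0,0,0.5],[0,0,0,0,0,0,0.7],[0,0,0,0,0,0,0.9],[0,0,0,0,0,0,0.9],[0,0,0,0,0,-0.2,0.9],[0,0,0,0,0,-0.5,0.9],[0,0,0,0,0,-0.8,0.6],[0,0,0,0,0,-0.8,0.2]],
])

```text
time: 20.93
tool_pos: [0.4396, -0.2152, 0.1472]
tool_rot: [-0.001, 0.707, 0.707, -0.0]
contact_force: [0.7, -0.1, 0.7]
gripper_width: 0.691
```

>>> carry_out([
  [[0,0,0,0.5,-0.03,0,0.2],[0,0,0,0.8,-0.05,0,0.2],[0,0,0,0.9,-0.06,0,0.2],[0,0,0,0.9,-0.06,0,0.2],[0,0,0,0.9,-0.06,0,0.2],[0,0,0,0.9,-0.06,0,0.2],[0,0,0,0.9,-0.06,0,0.2],[0,0,0,0.6,0,0,0.2]],
])

```text
time: 21.6
tool_pos: [0.4246, 0.0427, 0.1475]
tool_rot: [0.0, 0.707, 0.708, 0.001]
contact_force: [1.1, -1.8, -0.3]
gripper_width: 0.6
```

>>> carry_out([
  [[0,0,0,0.05,0,0.5,0.2],[0,0,0,0,0,0.5,0.2],[0,0,0,0,0,0,0.2],[0,0,0,0,0,0,0.2]],
])

```text
time: 21.93
tool_pos: [0.4244, 0.0423, 0.1063]
tool_rot: [-0.001, 0.707, 0.707, -0.001]
contact_force: [-0.5, -0.1, 1.3]
gripper_width: 0.6
```

```bash
python3 shot.py d1;  for z in .070 .0715; do python3 held.py d1 $z .438 -.2146; done; python3 - <<'E'
from h import *
f=np.load('pics/scene_d1.npz');C=cloud(f)
m=(np.hypot(C[...,0]-.4385,C[...,1]+.216)<.034)&(C[...,2]>.063)&(C[...,2]<.09)
q=C[m];a=np.arctan2(q[:,1]+.216,q[:,0]-.4385)
print([(s.sum(),round(np.percentile(q[s,2],90),4)) for k in range(-4,4) for s in [(a>=k*np.pi/4)&(a<(k+1)*np.pi/4)]])
for t in('scene','top'):
    f=np.load(f'pics/{t}_d1.npz');C=cloud(f)
    for h,r in((.03,.016),(.012,.04)):
        m=(np.hypot(C[...,0]-.425,C[...,1]-.043)<r)&(abs(C[...,2]-h)<.004);p=C[m]
        if len(p)>5: print(t,h,len(p),cv2.minEnclosingCircle(p[:,:2].astype(np.float32)))
E
```

```text
scene crop origin 178 100
top crop origin 165 156
22.0333 [0.42595808 0.0418724  0.10817306] [6.07507035e-04 7.07225103e-01 7.06988005e-01 4.95284053e-04] [-0.53887662  0.48752245  0.02615197] 0.5988073428618095
517 0.43916407240637667 -0.21661954115252408 0.028225918108085984 ((0.43949466943740845, -0.2164204716682434), 0.03095982037484646)
447 0.4391872954578743 -0.21661164817912615 0.028243907398818924 ((0.43949466943740845, -0.2164204716682434), 0.03095982037484646)
[(np.int64(121), np.float64(0.0724)), (np.int64(124), np.float64(0.0726)), (np.int64(54), np.float64(0.0734)), (np.int64(73), np.float64(0.0733)), (np.int64(116), np.float64(0.0725)), (np.int64(96), np.float64(0.0722)), (np.int64(43), np.float64(0.0725)), (np.int64(72), np.float64(0.0725))]
scene 0.03 92 ((0.4241981506347656, 0.04135207459330559), 0.011819583363831043)
scene 0.012 486 ((0.42457354068756104, 0.0412973128259182), 0.03180421516299248)
top 0.012 54 ((0.40385890007019043, 0.04639241471886635), 0.011365569196641445)
```

View pics/b_d1.png

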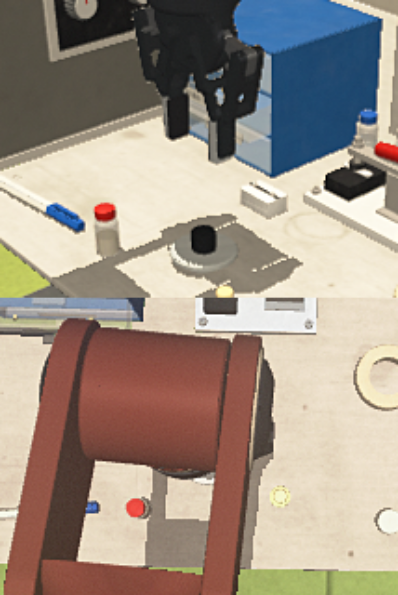

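>>> carry_out([
  [[0,0,0,0.02,0,0.2,0.2],[0,0,0,0,0,0.5,0.2],[0,0,0,0,0,0.5,0.2],[0,0,0,0,0,0.5,0.2],[0,0,0,0,0,0.25,0.2],[0,0,0,0,0,0,0.2],[0,0,0,0,0,0,0.2]],
])

```text
time: 22.62
tool_pos: [0.4254, 0.0428, 0.0291]
tool_rot: [-0.0, 0.707, 0.707, -0.0]
contact_force: [0.2, -0.2, 0.6]
gripper_width: 0.599
```

>>> carry_out([
  [[0,0,0,0,0,0.15,0.2],[0,0,0,0,0,0.1,0.2],[0,0,0,0,0,0.05,0.2],[0,0,0,0,0,0,0.2],[0,0,0,0,0,0,0.2]],
])

```text
time: 23.03
tool_pos: [0.4254, 0.043, 0.0171]
tool_rot: [0.0, 0.707, 0.707, 0.0]
contact_force: [-0.5, -0.0, -0.1]
gripper_width: 0.599
```

```bash
python3 shot.py d2
```

```text
scene crop origin 180 150
top crop origin 168 161
23.1333 [0.42550554 0.0429699  0.01718974] [2.07175261e-04 7.07039171e-01 7.07174329e-01 1.90110692e-04] [-0.49536269 -0.43181481 -0.67606217] 0.5983332010253082
```

View pics/b_d2.png

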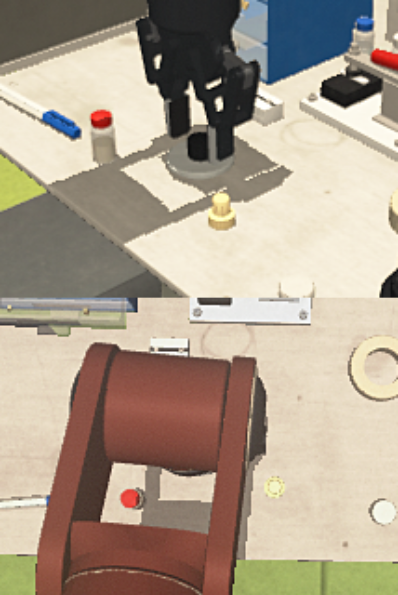

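>>> carry_out([
  [[0,0,0,0,0,0.02,0.2],[0,0,0,0,0,0,-0.2],[0,0,0,0,0,0,-0.4],[0,0,0,0,0,0,-1],[0,0,0,0,0,0,-1],[0,0,0,0,0,0,-1],[0,0,0,0,0,0,-1]],
])

```text
time: 23.72
tool_pos: [0.4256, 0.043, 0.0165]
tool_rot: [0.0, 0.707, 0.707, 0.0]
contact_force: [-0.1, 0.3, 3.1]
gripper_width: 0.217
```

>>> carry_out([
  [[0,0,0,0,0,0,-1],[0,0,0,0,0,0,-1],[0,0,0,0,0,0,-1]],
])

```text
time: 23.97
tool_pos: [0.4256, 0.0429, 0.0165]
tool_rot: [0.0, 0.707, 0.707, 0.0]
contact_force: [-0.6, 0.5, 5.5]
gripper_width: 0.216
```

```bash
python3 shot.py d3
```

```text
scene crop origin 180 150
top crop origin 168 161
24.0667 [0.42557704 0.04297231 0.01644074] [2.11191417e-04 7.07025578e-01 7.07187918e-01 1.91565571e-04] [-0.42983918  0.77082448  5.39659788] 0.22143819634952663
```

View pics/b_d3.png

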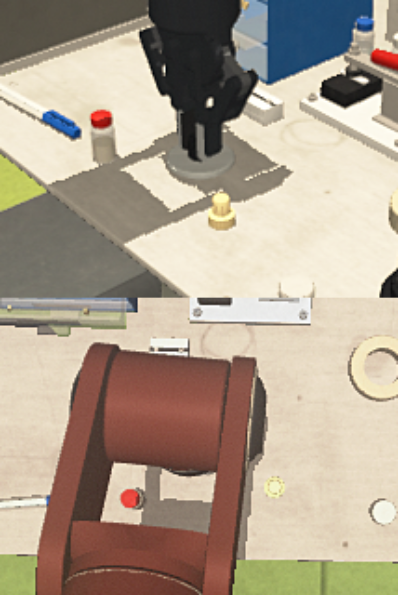

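>>> carry_out([
  [[0,0,0,0,0,-0.2,-1],[0,0,0,0,0,-0.4,-1],[0,0,0,0,0,-0.6,-1],[0,0,0,0,0,-0.6,-1],[0,0,0,0,0,-0.6,-1],[0,0,0,0,0,-0.6,-1],[0,0,0,0,0,-0.3,-1],[0,0,0,0,0,0,-1]],
])

```text
time: 24.73
tool_pos: [0.4271, 0.0428, 0.1513]
tool_rot: [0.002, 0.707, 0.707, 0.002]
contact_force: [0.5, -0.0, 0.2]
gripper_width: 0.217
```

>>> carry_out([
  [[0,0,0,-0.4,0.02,0,-1],[0,0,0,-0.6,0.04,0,-1],[0,0,0,-0.7,0.04,0,-1],[0,0,0,-0.7,0.04,0,-1],[0,0,0,-0.7,0.04,0,-1],[0,0,0,-0.7,0.04,0,-1],[0,0,0,-0.7,0.04,0,-1],[0,0,0,-0.7,0.04,0,-1]],
])

```text
time: 25.4
tool_pos: [0.436, -0.1658, 0.1457]
tool_rot: [-0.002, 0.707, 0.707, -0.0]
contact_force: [0.2, 0.5, -0.1]
gripper_width: 0.216
```

>>> carry_out([
  [[0,0,0,-0.6,0.03,0,-1],[0,0,0,-0.4,0.02,0,-1],[0,0,0,-0.2,0,0,-1],[0,0,0,0,0,0,-1],[0,0,0,0,0,0,-1]],
])

```text
time: 25.82
tool_pos: [0.4386, -0.2123, 0.1467]
tool_rot: [-0.001, 0.707, 0.707, -0.0]
contact_force: [0.5, 0.2, -1.4]
gripper_width: 0.217
```

```bash
python3 shot.py d4; python3 held.py d4 .0715 .438 -.2146; python3 - <<'E'
from h import *
from plant import state
z=state()['tool_pos'][2]-.0165
f=np.load('pics/scene_d4.npz');C=cloud(f)
for h in(.0095,.0105,.012):
    m=(np.hypot(C[...,0]-.438,C[...,1]+.2146)<.045)&(abs(C[...,2]-z-h)<.003)&(f['frame'].max(-1)>70);p=C[m]
    print(len(p),cv2.minEnclosingCircle(p[:,:2].astype(np.float32)))
E
```

```text
scene crop origin 316 138
top crop origin 317 149
25.9167 [ 0.43896936 -0.21186916  0.14732536] [-7.39123056e-04  7.06712868e-01  7.07500088e-01  1.93220487e-05] [ 0.74006721 -0.07726341 -0.87455673] 0.21522471848875974
453 0.4391221956648838 -0.21669420947883852 0.028241763976892487 ((0.4396609961986542, -0.21732452511787415), 0.031027277931571007)
706 ((0.4369361698627472, -0.21323806047439575), 0.030051538720726967)
673 ((0.4369361698627472, -0.21323806047439575), 0.030051538720726967)
616 ((0.43685436248779297, -0.21316173672676086), 0.02998339757323265)
```

View pics/b_d4.png

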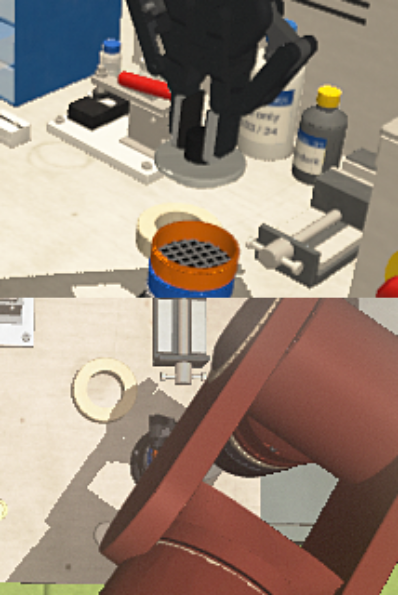

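>>> carry_out([
  [[0,0,0,-0.085,0.055,0.1,-1],[0,0,0,0,0,0.3,-1],[0,0,0,0,0,0.4,-1],[0,0,0,0,0,0.3,-1],[0,0,0,0,0,0.1,-1],[0,0,0,0,0,0,-1],[0,0,0,0,0,0,-1]],
])

```text
time: 26.5
tool_pos: [0.4414, -0.2162, 0.0998]
tool_rot: [-0.0, 0.707, 0.707, -0.0]
contact_force: [1.1, 0.2, -0.3]
gripper_width: 0.215
```

```bash
python3 shot.py d5; python3 - <<'E'
from h import *
from plant import state
z=state()['tool_pos'][2]-.0165
f=np.load('pics/scene_d5.npz');C=cloud(f)
for h in(.0095,.0105,.012):
    m=(np.hypot(C[...,0]-.438,C[...,1]+.2146)<.045)&(abs(C[...,2]-z-h)<.003)&(f['frame'].max(-1)>70);p=C[m]
    print(len(p),cv2.minEnclosingCircle(p[:,:2].astype(np.float32)))
E
```

```text
scene crop origin 317 170
top crop origin 313 150
26.6 [ 0.44205748 -0.21671718  0.10090747] [7.12767345e-04 7.06999006e-01 7.07214169e-01 1.28544607e-04] [ 0.22961503 -0.81683361  0.53171327] 0.21882147882869352
677 ((0.44053179025650024, -0.21695584058761597), 0.030508577823638916)
644 ((0.44053179025650024, -0.21695584058761597), 0.030508577823638916)
580 ((0.43999966979026794, -0.21688571572303772), 0.03010869026184082)
```

View pics/b_d5.png

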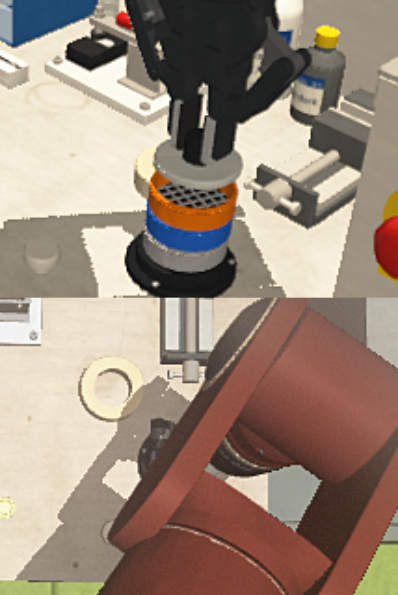

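>>> carry_out([
  [[0,0,0,0,-0.02,0.12,-1],[0,0,0,0,0,0.12,-1],[0,0,0,0,0,0.1,-1],[0,0,0,0,0,0.06,-1],[0,0,0,0,0,0.02,-1],[0,0,0,0,0,0,-1],[0,0,0,0,0,0,-1]],
])

```text
time: 27.18
tool_pos: [0.4407, -0.2165, 0.0833]
tool_rot: [0.0, 0.707, 0.707, 0.0]
contact_force: [0.1, -0.0, -0.6]
gripper_width: 0.215
```

>>> carry_out([
  [[0,0,0,0,0,0.02,-1],[0,0,0,0,0,0,-1],[0,0,0,0,0,0,-1]],
])

```text
time: 27.43
tool_pos: [0.4408, -0.2165, 0.0826]
tool_rot: [0.0, 0.707, 0.707, 0.0]
contact_force: [0.1, 1.1, -0.3]
gripper_width: 0.219
```

>>> carry_out([
  [[0,0,0,0,0,0.02,-1],[0,0,0,0,0,0,-1],[0,0,0,0,0,0,-1]],
])

```text
time: 27.68
tool_pos: [0.441, -0.2166, 0.0824]
tool_rot: [0.0, 0.707, 0.707, 0.0]
contact_force: [-1.7, 0.7, 5.5]
gripper_width: 0.218
```

Contact at 0.0824 (predicted 0.0825). Releasing and retreating.

>>> carry_out([
  [[0,0,0,0,0,0,-0.4],[0,0,0,0,0,0,-0.1],[0,0,0,0,0,0,0.2],[0,0,0,0,0,0,0.2],[0,0,0,0,0,-0.2,0.2],[0,0,0,0,0,-0.5,0.2],[0,0,0,0,0,-0.8,0.2],[0,0,0,0,0,-0.8,0.2]],
])

```text
time: 28.35
tool_pos: [0.4399, -0.2158, 0.174]
tool_rot: [-0.001, 0.707, 0.707, -0.0]
contact_force: [0.3, -0.9, 0.3]
gripper_width: 0.598
```

>>> carry_out([
  [[0,0,0,0.5,0,0,0.2],[0,0,0,0.9,0,0,0.2],[0,0,0,0.9,0,0,0.2],[0,0,0,0.9,0,0,0.2],[0,0,0,0.9,0,0,0.2],[0,0,0,0.9,0,0,0.2],[0,0,0,0.5,0,0,0.2],[0,0,0,0,0,0,0.2]],
])

```text
time: 29.02
tool_pos: [0.4405, 0.0066, 0.1743]
tool_rot: [-0.0, 0.705, 0.709, 0.001]
contact_force: [0.2, -0.7, 0.7]
gripper_width: 0.597
```

```bash
python3 - <<'E'
from h import *
from plant import *
F={n:grab_frame(n) for n in('scene','top')}
for n,f in F.items():
    C=cloud(f)
    def top(c,h,r=.045,tol=.004):
        m=(np.hypot(C[...,0]-c[0],C[...,1]-c[1])<r)&(abs(C[...,2]-h)<tol);p=C[m]
        if len(p)<8:return len(p)
        (x,y),rr=cv2.minEnclosingCircle(p[:,:2].astype(np.float32));return len(p),round(x,4),round(y,4),round(rr,4),round(np.median(p[:,2]),4)
    print(n,'lid disc',top((.4385,-.216),.078),'knob',top((.4385,-.216),.096,.02))
    q=C[(np.hypot(C[...,0]-.4385,C[...,1]+.216)<.035)&(abs(C[...,2]-.078)<.004)]
    A=np.c_[q[:,:2]-q[:,:2].mean(0),np.ones(len(q))];print('disc slope',np.linalg.lstsq(A,q[:,2],rcond=None)[0])
    for k,(c,h) in dict(tape=((.514,-.1447),.019),brass=((.386,-.035),.025),vial=((.3705,.109),.045),nut=((.362,-.148),.017),block=((.53,.077),.021)).items(): print(k,top(c,h))
f=F['scene'];im=f['frame'][:,:,::-1]
cv2.imwrite('pics/end.png',np.hstack([cv2.resize(im[150:350,300:500],(400,400)),cv2.resize(F['top']['frame'][140:300,200:460,::-1],(400,400))]))
print(state()['tool_pos'],state()['time'])
E
```

```text
scene lid disc (837, 0.4401, -0.2181, 0.0315, np.float64(0.0775)) knob (156, 0.4391, -0.2169, 0.0123, np.float64(0.0954))
disc slope [0.01298284 0.00673465 0.0774649 ]
tape (284, 0.5128, -0.1451, 0.0343, np.float64(0.0185))
brass (58, 0.3853, -0.0355, 0.0079, np.float64(0.0242))
vial (71, 0.3701, 0.1078, 0.0109, np.float64(0.0445))
nut (217, 0.3605, -0.1484, 0.0141, np.float64(0.0164))
block (113, 0.5394, 0.0725, 0.0346, np.float64(0.0178))
top lid disc (715, 0.4418, -0.2155, 0.0304, np.float64(0.0791)) knob (115, 0.4423, -0.2159, 0.011, np.float64(0.097))
disc slope [ 0.00154849 -0.00482278  0.07898918]
tape (623, 0.5147, -0.1447, 0.0344, np.float64(0.0202))
brass 0
vial (82, 0.3708, 0.1103, 0.0094, np.float64(0.0462))
nut (136, 0.3627, -0.1481, 0.0131, np.float64(0.018))
block 0
[0.44075342 0.00387998 0.17418683] 29.1167
```

View pics/end.png

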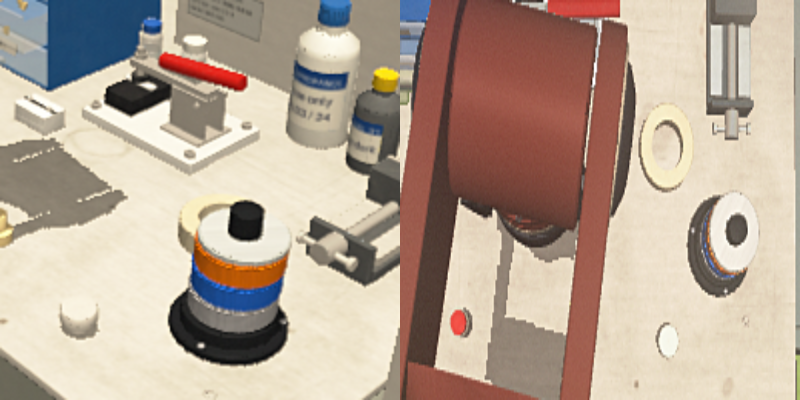

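The scene view shows the stack upright on the stand, and both views show the arm well clear. The lid disc top reads 77.5 mm and 79.1 mm in the two cameras, against 78 mm nominal. Handing in.

```bash
python3 -c "
from plant import ticket; print(ticket.job_done())"
```

```text
the job is handed in; nothing more can be done
None
```

The stack is built on the stand in the order asked: pan, fine sieve, coarse sieve, lid. I handed it in with the arm clear and about 29 s on the clock; no verdict was reported.

- **Nesting:** each part was lowered until it touched, within 0.1 mm of the height predicted for full nesting, with forces under 10 N, and then released.
- **Level:** the rims measured about 37, 55 and 73 mm after each placing, even all round to about 1 mm. The lid's disc top read 77.5 mm in the scene camera and 79.1 mm in the top camera (nominal 78 mm). The scene camera's plane fit on the lid showed a slope of about 0.8°. The top camera's fit showed about 0.3° in another direction, so I put both down to noise.
- **Bystanders:** in the cameras that could see them, the tape, vial, brass fitting and white knob were within 0.7 mm of where they started. The metal block's automatic fit was not reliable, and the arm hid it from the top camera. In the scene picture it is in its original place.

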